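# Find the full screw tin by its weight and put it in the holder

### The job

Three of the four blue tins in the rack are empty and one is still full of screws, but they look the same: lift them to feel which one is heavy. Set the full tin down into the wooden holder (do not drop it in), upright on the slot floor between the two battens - it has to be stood on the worktop and taken by its narrow ends for that - and leave the three empty tins standing in the rack. Keep the tins upright and leave everything else on the bench where it is.

Things in the scene. Friction and masses are not known exactly. Their poses are not given: they have to be found in the camera images.
- tin_1: one of four identical closed blue tins with steel lid and paper label, 40 x 62 mm, 70 mm high. Origin: centre of underside; x across the 40 mm, y along the 62 mm, z up. Empty: 0.10 to 0.18 kg; the full one: 0.48 to 0.69 kg, contents do not shift. The number does not tell which is full. tin_1 to tin_4 start in the rack's bays from +y to -y
- tin_2: one of four identical closed blue tins with steel lid and paper label, 40 x 62 mm, 70 mm high. Origin: centre of underside; x across the 40 mm, y along the 62 mm, z up. Empty: 0.10 to 0.18 kg; the full one: 0.48 to 0.69 kg, contents do not shift. The number does not tell which is full. tin_1 to tin_4 start in the rack's bays from +y to -y
- tin_3: one of four identical closed blue tins with steel lid and paper label, 40 x 62 mm, 70 mm high. Origin: centre of underside; x across the 40 mm, y along the 62 mm, z up. Empty: 0.10 to 0.18 kg; the full one: 0.48 to 0.69 kg, contents do not shift. The number does not tell which is full. tin_1 to tin_4 start in the rack's bays from +y to -y
- tin_4: one of four identical closed blue tins with steel lid and paper label, 40 x 62 mm, 70 mm high. Origin: centre of underside; x across the 40 mm, y along the 62 mm, z up. Empty: 0.10 to 0.18 kg; the full one: 0.48 to 0.69 kg, contents do not shift. The number does not tell which is full. tin_1 to tin_4 start in the rack's bays from +y to -y
- rack: fixed plywood rack, 66 x 314 mm; origin under its centre on the worktop. Bays in a row along its y at +114, +38, -38, -114 mm, floor 12 mm high; tins' axes as the rack's. Partitions 8 mm thick, 48 mm deep, 86 mm high stand 3 mm from the tins' narrow ends: a tin is taken there only across x, by its broad faces. Front and back open but for strips 20 mm high (8 above floor), 8 mm wide, at x = +/-29 mm
- holder: fixed wooden holder, 150 (x) by 75 mm (y); origin under its centre on the worktop. Slot along x, open at top and ends, 47 mm wide between cheeks 10 mm thick, 120 mm long, 90 mm high (tin's lid ends 10 mm lower): fingers fit in only at the tin's narrow ends. Two dark battens, 7 mm high on the slot floor, near faces at x = +/-38 mm; the tin stands between them, length along x
- holder_floor (a point): centre of the holder's slot floor, 10 mm above the worktop; a seated tin's origin lies here; axes as the holder's
- free_spot (a point): point on the bare worktop in front of the rack, right of the vise; always free 60 mm all round, a place to stand a tin for a moment. Axes as the world's
- screw_tin: flat red hinged tin 79 x 101 x 39 mm at the back left; origin at the centre of its underside. A bystander, to be left alone
- sanding_block: cork sanding block 59 x 112 x 34 mm lying at the front; origin at the centre of its underside. A bystander, to be left alone
- masking_tape: roll of masking tape 100 mm wide, 24 mm high, lying at the back right; origin at the centre of its underside. A bystander, to be left alone
- glue_bottle: yellow glue bottle 44 x 62 x 208 mm standing at the back; origin at the centre of its underside. A bystander, to be left alone
- offcut_maple: maple offcut 45 x 130 x 32 mm lying left of the vise; origin at the centre of its underside. A bystander, to be left alone
- pencil_a: red pencil 180 mm long lying at the back; origin at the centre of its underside. A bystander, to be left alone

How it is judged:
By the outcome, as a careful person would: the job done as asked, in the order asked, and still so for the second after the job is handed in, with the robot touching nothing.
It also fails if it takes over 72 s, if anything falls off the work surface, if the arm or the gripper's body presses on something with over 40 N, if the wrist force passes 120 N, or if a joint passes its speed limit or range.

### The arm

A 6-joint arm with a two-finger parallel gripper is mounted at the origin on a cart in front of the work surface, level with it; the furniture and walls round the work are solid. World frame = base frame: x ahead of the robot, y to its left, z up, the work surface at z = 0. Lengths are in m, angles in rad, forces in N, time in s.
With the tool pointing down it reaches from about 0.275 to 0.75 m from the base axis. Payload 10.2 kg.
Tool frame: the origin (TCP) lies on the centre line of the jaws, within the pads' length; the fingertips stand 14 mm ahead of it and the grasp point (between the pads) lies 5 mm behind it; z points along the fingers, y is the line along which they close (so a half turn about z gives the same grasp; the last joint's range is limited). The gripper opens to 85 mm and grips with 20 to 120 N. Pads are 22 mm wide; open, the fingers measure 114 mm over their backs; the gripper's body (76 mm by 85 mm) begins 54 mm behind the grasp point. The pads swing forward as they close: fully open they stand 13 mm farther back than shut.
Start: joints at [-1.421, 0.313, 1.498, -0, 1.331, -0.223], TCP at [0.191, -0.489, 0.245] pointing down, gripper open.
Joint ranges: [-2.94, 2.94], [-0.97, 2.17], [0.19, 2.56], [-1.23, 4.37], [0.02, 3.11], [-2.88, 2.88]. Speed limits (rad/s): [2.39, 2.39, 3.01, 3.14, 3.14, 3.14].

### API

Orientations are given as a rotation vector (axis times angle).
In Python, from station import manip gives the robot as it stands.
- The arm moves only by the tool send_rows, never from a script. Its argument "deltas" is a list that holds one entry, the list of rows, each a list of 6 numbers: the shift along the tool's x, y, z in cm, then the turn, a rotation vector about the tool's x, y, z in degrees. A call has 1 to 12 rows; each row is the pose to reach, as a shift and turn from the pose commanded when the call began, along the tool's axes at that moment; what a row does not reach only later rows make up. A row lasts 1/10 s, in which the tool goes at most 50 mm and 8.59 degrees, less where a joint would pass 70% of its speed; a pose out of reach is approached as far as the arm can. A call with a gripper value outside its range is refused whole. "fingers" is the opening, from -1 (shut) to 1 (fully open), so that 0 is half open, set as the call begins (left out, the last holds). The fingers move at their own pace and stop on an object; "grip_force" is the grip in N (left out, the last holds). Time passes only in rows, so rows that repeat a pose let the fingers close. It gives the time, the measured TCP pose, the force, the opening and the grip force at its end, in the units of the state.
- manip.state(): the state, without advancing time (a new reading comes with each control period).
- manip.capture(name): name is "scene" or "top"; returns a dict with "frame" (400x640x3 uint8, red, green, blue), "fx", "fy", "cx", "cy" (pixels), "R" (3x3) and "t" (3): a world point X has camera coordinates R X + t. Camera axes: x right, y down, z forward; pixel columns grow to the right and rows downward; lengths in m; the calibration is good to about 2 mm. A picture is of the moment at which its call begins. There is no depth.
- manip.close_job(): hands the job in; it is judged then, once.
The state is a dict: "clock": time; "joint_pos": joint angles; "qvel": joint speeds; "joint_efforts": joint torques, N m; "ee_pos": TCP position; "tcp_rot": TCP orientation; "ft_force": force on the tool from outside, world axes, zero at the start; "wrist_torque": the same for the moment, N m; "finger_gap": finger opening in m; "finger_force": force on a finger pad.
Only numpy, scipy, OpenCV 4.12 (cv2) and the standard library are available. Lean on these libraries where they do the work, as an engineer would, in place of code of your own. Each camera call takes 0.05 s, during which the arm holds its last target. There are 200 camera calls.

## Working session

There is one attempt and no reset: what is moved stays moved. The work goes in short steps, Python scripts to look and compute and a tool call to move; the robot and the scene stay as the last step left them, time stands still between calls to the robot, and variables do not carry over. Pictures are saved under pics/ and viewed, at most 10 in all, crops included, and the job is handed in when it is done.

Besides the shell and the picture viewer there is one more tool, called after "Emit:" in YAML: its name, and indented under it one key for each argument. send_rows: Moves the arm, as the interface text tells. Its arguments: {"type":"object","properties":{"deltas":{"type":"array"},"fingers":{"type":"number"},"grip_force":{"type":"number"}},"required":["deltas"]}

```bash
ls; mkdir -p pics; python3 - <<'E'
from station import manip
import cv2,pickle
for n in("scene","top"):
    c=manip.capture(n);pickle.dump(c,open(n+'.pkl','wb'))
    cv2.imwrite(f'pics/{n}0.png',c['frame'][:,:,::-1])
    print(n,c['fx'],c['fy'],c['cx'],c['cy'],c['R'],c['t'])
print(manip.state())
E
```

```text
pics
scene 421.04407217386455 421.04407217386455 324.23603045128715 199.69754773325084 [[-0.77807689 -0.62797659  0.01554853]
 [-0.4049647   0.48253087 -0.77663863]
 [ 0.48020823 -0.61058117 -0.62975447]] [0.46795449 0.26754002 0.75582539]
top 415.45568948112526 415.45568948112526 318.87413997831294 195.82722206196766 [[-0.00948269 -0.99978386 -0.0185018 ]
 [-0.98542062  0.01248647 -0.16967701]
 [ 0.16987136  0.01662306 -0.98532603]] [0.01762641 0.56372542 0.98574213]
{'clock': 0.1, 'joint_pos': array([-1.42145293e+00,  3.13366405e-01,  1.49834385e+00, -2.26064966e-05,
        1.33104905e+00, -2.23421347e-01]), 'qvel': array([-1.01653640e-04, -3.14361996e-04, -1.77571745e-03, -7.66948625e-05,
       -1.39334272e-04,  4.75126428e-04]), 'joint_efforts': array([ 1.45775004e-03, -4.12900543e+01, -2.60146129e+01, -2.39063038e-04,
        2.99649000e-03,  1.56335915e-05]), 'ee_pos': array([ 0.19114   , -0.48873092,  0.24481295]), 'tcp_rot': array([-3.08603548e+00, -5.81945376e-01, -3.33826459e-05]), 'ft_force': array([-0.90903691,  0.04171771, -0.47209916]), 'wrist_torque': array([0.0649228 , 0.03748422, 0.02106218]), 'finger_force': 0.0, 'finger_gap': 0.08535915855701794}
```

View pics/scene0.png

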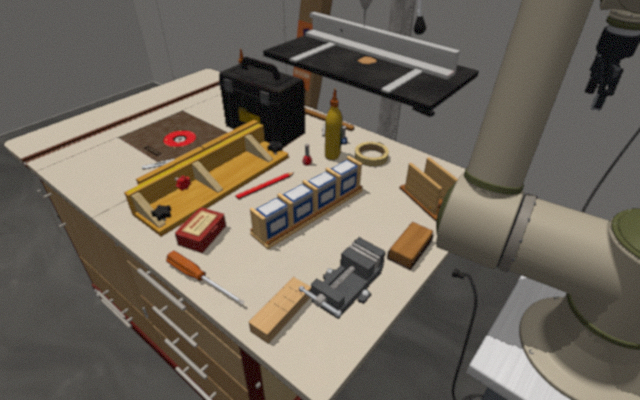

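View pics/top0.png

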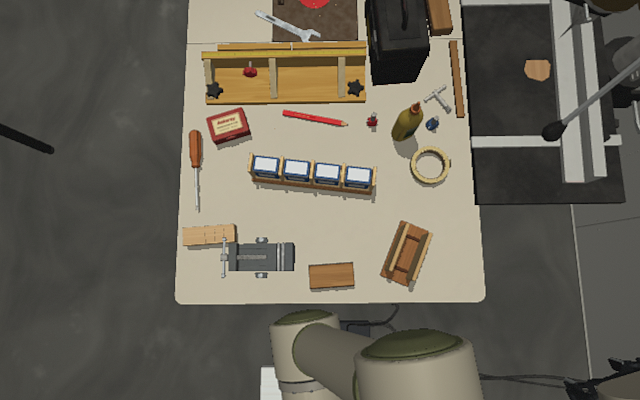

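The scene view shows the four-tin rack at about (305,200) and the holder at (430,185). In the top view the tins are at (266,166), (296,170), (327,174) and (358,178), the holder is at (407,253), and there is bare worktop near (345,225). I'll enlarge the top view to measure.

```bash
python3 - <<'E'
import pickle,cv2
c=pickle.load(open('top.pkl','rb'))
f=c['frame'][140:290,240:440,::-1]
cv2.imwrite('pics/crop.png',cv2.resize(f,None,fx=4,fy=4,interpolation=cv2.INTER_CUBIC))
E
```

```text
(no output)
```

View pics/crop.png

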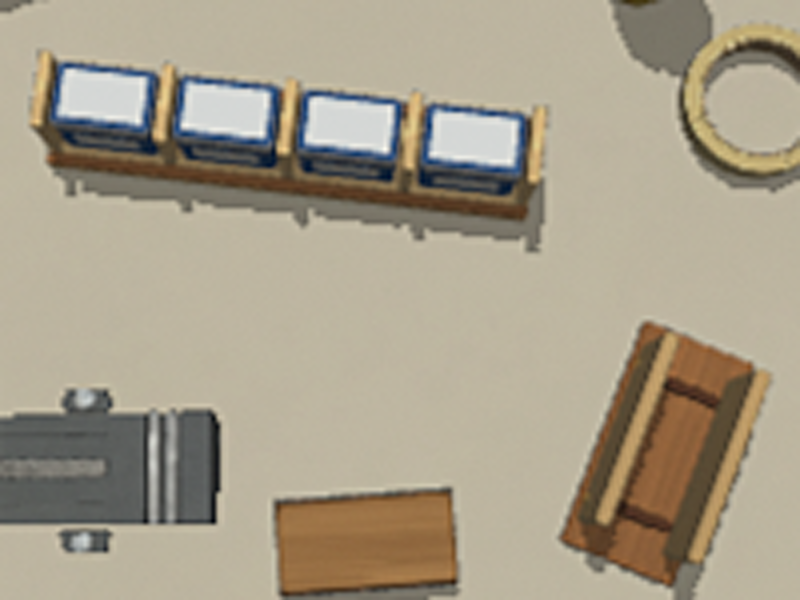

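```bash
cat > h.py <<'E'
import numpy as np,pickle,cv2
from scipy.optimize import least_squares
C={n:pickle.load(open(n+'.pkl','rb')) for n in('top','scene')}
def proj(X,c):
    p=np.asarray(X)@c['R'].T+c['t']; return np.c_[c['fx']*p[:,0]/p[:,2]+c['cx'],c['fy']*p[:,1]/p[:,2]+c['cy']]
def place(P,q):
    c,s=np.cos(q[2]),np.sin(q[2]); P=np.asarray(P,float)
    return np.c_[q[0]+c*P[:,0]-s*P[:,1],q[1]+s*P[:,0]+c*P[:,1],P[:,2]]
def unproj(u,v,z,c):
    d=c['R'].T@np.array([(u-c['cx'])/c['fx'],(v-c['cy'])/c['fy'],1]);o=-c['R'].T@c['t']
    return o+d*(z-o[2])/d[2]
def cr(p): return 240+(np.asarray(p)+.5)/4-.5 
E
python3 - <<'E'
from h import *
toppix=lambda a: np.c_[240+(np.array(a)[:,0]+.5)/4-.5,140+(np.array(a)[:,1]+.5)/4-.5]
lid=lambda y:[(.02,y+.031,.082),(.02,y-.031,.082),(-.02,y-.031,.082),(-.02,y+.031,.082)]
P=sum([lid(y) for y in(.114,.038,-.038,-.114)],[])
px=[(57,62),(158,68),(155,134),(53,126),(179,77),(281,83),(278,147),(175,139),(303,90),(404,97),(402,161),(299,153),(426,104),(528,112),(525,174),(422,165)]
def fit(P,px,q0):
    r=least_squares(lambda q:(proj(place(P,q),C['top'])-toppix(px)).ravel(),q0,loss='soft_l1'); print(r.x,np.degrees(r.x[2]));print((r.fun.reshape(-1,2)*4).round(0).tolist()); return r.x
qr=fit(P,px,[.6,0,0])
z=.09;H=[(.06,.0335,z),(.06,.0235,z),(-.06,.0335,z),(-.06,.0235,z),(.06,-.0235,z),(.06,-.0335,z),(-.06,-.0235,z),(-.06,-.0335,z),(.075,.0375,.01),(-.075,.0375,.01),(-.075,-.0375,.01)]
qh=fit(H,[(666,334),(679,337),(596,524),(609,528),(756,370),(771,374),(689,561),(703,564),(647,320),(560,540),(672,585)],[.4,-.25,-.35])
for p in [(345,330),(330,400),(420,300)]:
    u,v=toppix([p])[0];print(p,unproj(u,v,0,C['top']))
np.save('q.npy',[qr,qh])
a=[]
for n in('scene',):
    im=C[n]['frame'][:,:,::-1].copy();im=cv2.resize(im[110:270,230:470],None,fx=3.3,fy=3.3,interpolation=cv2.INTER_CUBIC)
    for S,q in((P,qr),(H,qh)):
        for u,v in proj(place(S,q),C[n]): cv2.circle(im,(int((u-230+.5)*3.3),int((v-110+.5)*3.3)),2,(0,0,255),-1)
    cv2.imwrite('pics/ov.png',im)
E
```

```text
[ 0.62418446  0.02679292 -0.1194263 ] -6.8426228132986155
[[2.0, 0.0], [1.0, 5.0], [-4.0, 2.0], [-3.0, -1.0], [2.0, -2.0], [1.0, 2.0], [-3.0, 2.0], [-2.0, -1.0], [2.0, -2.0], [2.0, 1.0], [-3.0, 1.0], [-2.0, -2.0], [3.0, -4.0], [3.0, -1.0], [-0.0, 1.0], [0.0, -1.0]]
[ 0.42274546 -0.20127416 -0.39711092] -22.752779925222146
[[-1.0, -3.0], [2.0, -0.0], [-3.0, -2.0], [1.0, 1.0], [1.0, -3.0], [2.0, -1.0], [-2.0, -0.0], [-0.0, 3.0], [-3.0, -0.0], [0.0, 2.0], [2.0, 3.0]]
(345, 330) [ 0.50319548 -0.00519608  0.        ]
(330, 400) [0.45833503 0.00495813 0.        ]
(420, 300) [ 0.52209113 -0.05387612  0.        ]
```

View pics/ov.png

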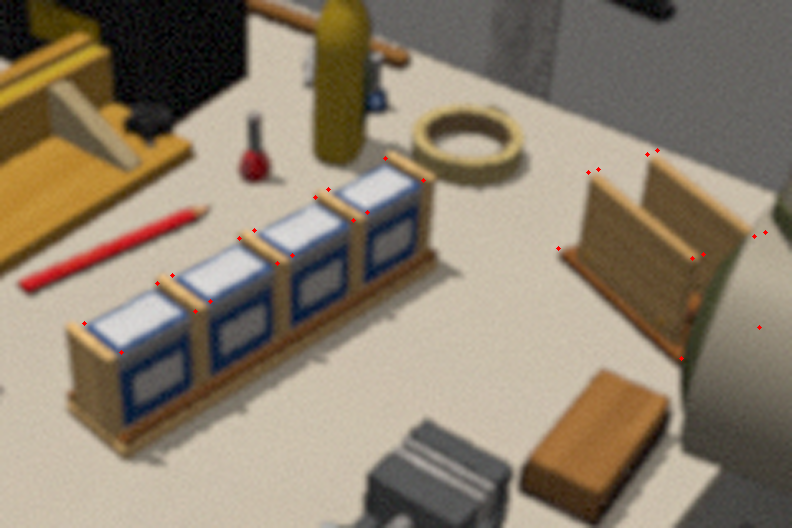

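The overlay agrees with the scene camera to about 2 px, or 2–3 mm. That is good enough for the rack grasps. I'll check the holder again with the tin close to it.

```bash
cat >> h.py <<'E'
from scipy.spatial.transform import Rotation as Ro
def delta(p,ang,base=None):
    """row from the present pose to TCP p, tool down, tool y at world angle ang (deg, mod 180)"""
    from station import manip
    s=manip.state();R0=Ro.from_rotvec(s['tcp_rot']).as_matrix()
    best=None
    for a in(ang,ang+180):
        a=np.radians(a);y=np.array([np.cos(a),np.sin(a),0]);z=np.array([0,0,-1.]);x=np.cross(y,z)
        rv=np.degrees(Ro.from_matrix(R0.T@np.c_[x,y,z]).as_rotvec())
        if best is None or np.linalg.norm(rv)<np.linalg.norm(best):best=rv
    return np.r_[(R0.T@(np.asarray(p)-s['ee_pos']))*100,best].round(2).tolist()
qr,qh=np.load('q.npy') if __import__('os').path.exists('q.npy') else (None,None)
def tin(k,z):return place([(0,[0,.114,.038,-.038,-.114][k],z)],qr)[0]
E
python3 -c "
from h import *
for k in (1,2,3,4):print(tin(k,.2))
print(delta(tin(3,.18),np.degrees(qr[2])))"
```

```text
[0.63776671 0.13998092 0.2       ]
[0.62871188 0.06452226 0.2       ]
[ 0.61965704 -0.01093641  0.2       ]
[ 0.6106022  -0.08639507  0.2       ]
[57.31, -28.88, 6.53, -0.05, -0.05, -61.8]
```

Emit:
send_rows:
  deltas:
    - [[15,-7.5,1,0,0,-8],[30,-15,2,0,0,-16],[45,-22,4,0,0,-24],[57.3,-28.9,6.5,0,0,-40],[57.3,-28.9,6.5,0,0,-61.8],[57.3,-28.9,6.5,0,0,-61.8],[57.3,-28.9,6.5,0,0,-61.8],[57.3,-28.9,6.5,0,0,-61.8],[57.3,-28.9,6.5,0,0,-61.8],[57.3,-28.9,6.5,0,0,-61.8],[57.3,-28.9,6.5,0,0,-61.8],[57.3,-28.9,6.5,0,0,-61.8]]
  fingers: 1
  grip_force: 40

```text
clock: 1.3
ee_pos: [0.5907, -0.0427, 0.1847]
tcp_rot: [-2.35, -2.085, 0.001]
ft_force: [0.2, -0.8, 1.0]
finger_gap: 0.0853
finger_force: 0.0
```

Emit:
send_rows:
  deltas:
    - [[0,0,0,0,0,0],[0,0,0,0,0,0],[0,0,0,0,0,0],[0,0,0,0,0,0]]

```text
clock: 1.7
ee_pos: [0.5892, -0.0457, 0.1856]
tcp_rot: [2.352, 2.083, 0.0]
ft_force: [0.2, -0.6, -0.0]
finger_gap: 0.0853
finger_force: 0.0
```

```bash
python3 -c "
from h import *
print(delta(tin(3,.05),np.degrees(qr[2])))"
```

```text
[3.82, 2.6, 13.56, 0.01, 0.01, -0.1]
```

Emit:
send_rows:
  deltas:
    - [[3.8,2.6,0,0,0,0],[3.8,2.6,4,0,0,0],[3.8,2.6,8,0,0,0],[3.8,2.6,11,0,0,0],[3.8,2.6,13,0,0,0],[3.8,2.6,13.5,0,0,0],[3.8,2.6,13.5,0,0,0],[3.8,2.6,13.5,0,0,0]]

```text
clock: 2.5
ee_pos: [0.6207, -0.0105, 0.0519]
tcp_rot: [2.349, 2.083, 0.002]
ft_force: [-0.5, -0.7, 1.1]
finger_gap: 0.0852
finger_force: 0.0
```

Emit:
send_rows:
  deltas:
    - [[0,0,0,0,0,0],[0,0,0,0,0,0],[0,0,0,0,0,0],[0,0,0,0,0,0],[0,0,0,0,0,0],[0,0,0,0,0,0],[0,0,0,0,0,0],[0,0,0,0,0,0]]
  fingers: -1

```text
clock: 3.3
ee_pos: [0.6203, -0.01, 0.0508]
tcp_rot: [2.35, 2.085, 0.001]
ft_force: [0.0, 1.1, 5.3]
finger_gap: 0.0395
finger_force: 41.5
```

Emit:
send_rows:
  deltas:
    - [[0,0,-0.2,0,0,0],[0,0,-0.4,0,0,0],[0,0,-0.6,0,0,0],[0,0,-0.6,0,0,0],[0,0,-0.6,0,0,0],[0,0,-0.6,0,0,0],[0,0,-0.6,0,0,0]]

```text
clock: 4.0
ee_pos: [0.62, -0.0099, 0.0562]
tcp_rot: [-2.35, -2.085, 0.0]
ft_force: [0.0, -0.7, -2.1]
finger_gap: 0.0394
finger_force: 40.9
```

Tin 3 reads about 2 N, so it is empty. I'll lower it and move to tin 2.

Emit:
send_rows:
  deltas:
    - [[0,0,0.2,0,0,0],[0,0,0.4,0,0,0],[0,0,0.6,0,0,0],[0,0,0.6,0,0,0]]

```text
clock: 4.4
ee_pos: [0.6201, -0.01, 0.0509]
tcp_rot: [2.35, 2.085, -0.0]
ft_force: [-3.3, 1.1, 4.4]
finger_gap: 0.0394
finger_force: 41.6
```

Emit:
send_rows:
  deltas:
    - [[0,0,0,0,0,0],[0,0,0,0,0,0],[0,0,0,0,0,0],[0,0,0,0,0,0],[0,0,0,0,0,0],[0,0,-3,0,0,0],[0,0,-7,0,0,0],[0,0,-9,0,0,0],[0,0,-9,0,0,0],[3.8,0,-9,0,0,0],[7.6,0,-9,0,0,0],[7.6,0,-9,0,0,0]]
  fingers: 1

```text
clock: 5.6
ee_pos: [0.6286, 0.0694, 0.1389]
tcp_rot: [-2.344, -2.088, 0.001]
ft_force: [0.2, -0.0, -0.3]
finger_gap: 0.0854
finger_force: 0.0
```

Emit:
send_rows:
  deltas:
    - [[0,0,0,0,0,0],[0,0,3,0,0,0],[0,0,6,0,0,0],[0,0,8,0,0,0],[0,0,9,0,0,0],[0,0,9,0,0,0],[0,0,9,0,0,0]]

```text
clock: 6.3
ee_pos: [0.6296, 0.065, 0.0511]
tcp_rot: [2.35, 2.084, 0.001]
ft_force: [0.1, -0.2, 0.1]
finger_gap: 0.0855
finger_force: 0.0
```

Emit:
send_rows:
  deltas:
    - [[0,0,0,0,0,0],[0,0,0,0,0,0],[0,0,0,0,0,0],[0,0,0,0,0,0],[0,0,0,0,0,0],[0,0,0,0,0,0],[0,0,0,0,0,0],[0,0,0,0,0,0]]
  fingers: -1

```text
clock: 7.1
ee_pos: [0.6294, 0.0655, 0.051]
tcp_rot: [2.349, 2.085, 0.001]
ft_force: [-1.0, 0.2, 5.1]
finger_gap: 0.0397
finger_force: 41.6
```

Emit:
send_rows:
  deltas:
    - [[0,0,-0.2,0,0,0],[0,0,-0.4,0,0,0],[0,0,-0.6,0,0,0],[0,0,-0.6,0,0,0],[0,0,-0.6,0,0,0],[0,0,-0.6,0,0,0],[0,0,-0.6,0,0,0]]

```text
clock: 7.8
ee_pos: [0.629, 0.0655, 0.0562]
tcp_rot: [-2.35, -2.085, 0.0]
ft_force: [-0.2, 0.8, -0.9]
finger_gap: 0.0399
finger_force: 41.1
```

Tin 2 is also light. Tin 1 is next.

Emit:
send_rows:
  deltas:
    - [[0,0,0.2,0,0,0],[0,0,0.4,0,0,0],[0,0,0.6,0,0,0],[0,0,0.6,0,0,0]]

```text
clock: 8.2
ee_pos: [0.6291, 0.0655, 0.0509]
tcp_rot: [2.35, 2.085, -0.0]
ft_force: [-3.7, -0.1, 5.0]
finger_gap: 0.0394
finger_force: 41.7
```

Emit:
send_rows:
  deltas:
    - [[0,0,0,0,0,0],[0,0,0,0,0,0],[0,0,0,0,0,0],[0,0,0,0,0,0],[0,0,0,0,0,0],[0,0,-3,0,0,0],[0,0,-7,0,0,0],[0,0,-9,0,0,0],[0,0,-9,0,0,0],[3.8,0,-9,0,0,0],[7.6,0,-9,0,0,0],[7.6,0,-9,0,0,0]]
  fingers: 1

```text
clock: 9.4
ee_pos: [0.6375, 0.1449, 0.1387]
tcp_rot: [-2.344, -2.088, 0.001]
ft_force: [0.2, 0.1, -0.7]
finger_gap: 0.0852
finger_force: 0.0
```

Emit:
send_rows:
  deltas:
    - [[0,0,0,0,0,0],[0,0,3,0,0,0],[0,0,6,0,0,0],[0,0,8,0,0,0],[0,0,9,0,0,0],[0,0,9,0,0,0],[0,0,9,0,0,0]]

```text
clock: 10.1
ee_pos: [0.6387, 0.1405, 0.0512]
tcp_rot: [2.35, 2.084, 0.002]
ft_force: [-0.7, 0.4, 1.0]
finger_gap: 0.0853
finger_force: 0.0
```

Emit:
send_rows:
  deltas:
    - [[0,0,0,0,0,0],[0,0,0,0,0,0],[0,0,0,0,0,0],[0,0,0,0,0,0],[0,0,0,0,0,0],[0,0,0,0,0,0],[0,0,0,0,0,0],[0,0,0,0,0,0]]
  fingers: -1

```text
clock: 10.9
ee_pos: [0.6385, 0.141, 0.0509]
tcp_rot: [2.349, 2.085, 0.001]
ft_force: [1.3, 0.3, 5.5]
finger_gap: 0.04
finger_force: 41.1
```

Emit:
send_rows:
  deltas:
    - [[0,0,-0.2,0,0,0],[0,0,-0.4,0,0,0],[0,0,-0.6,0,0,0],[0,0,-0.6,0,0,0],[0,0,-0.6,0,0,0],[0,0,-0.6,0,0,0],[0,0,-0.6,0,0,0]]

```text
clock: 11.6
ee_pos: [0.6381, 0.141, 0.0562]
tcp_rot: [-2.35, -2.085, 0.0]
ft_force: [-0.0, -0.1, -0.9]
finger_gap: 0.0395
finger_force: 40.3
```

Tin 1 is light as well, so tin 4 should be the full one.

Emit:
send_rows:
  deltas:
    - [[0,0,0.2,0,0,0],[0,0,0.4,0,0,0],[0,0,0.6,0,0,0],[0,0,0.6,0,0,0]]

```text
clock: 12.0
ee_pos: [0.6381, 0.141, 0.0509]
tcp_rot: [2.35, 2.085, -0.0]
ft_force: [-2.2, -0.6, 4.9]
finger_gap: 0.0395
finger_force: 41.0
```

Emit:
send_rows:
  deltas:
    - [[0,0,0,0,0,0],[0,0,0,0,0,0],[0,0,0,0,0,0],[0,0,0,0,0,0],[0,0,0,0,0,0],[0,0,-3,0,0,0],[0,0,-7,0,0,0],[0,0,-9,0,0,0],[0,0,-9,0,0,0],[-4,0,-9,0,0,0],[-8,0,-9,0,0,0],[-12,0,-9,0,0,0]]
  fingers: 1

```text
clock: 13.2
ee_pos: [0.623, 0.0207, 0.1389]
tcp_rot: [-2.348, -2.085, 0.002]
ft_force: [0.6, -1.4, 0.3]
finger_gap: 0.0857
finger_force: 0.0
```

Emit:
send_rows:
  deltas:
    - [[-4,0,0,0,0,0],[-8,0,0,0,0,0],[-10.8,0,0,0,0,0],[-10.8,0,0,0,0,0],[-10.8,0,0,0,0,0],[-10.8,0,3,0,0,0],[-10.8,0,6,0,0,0],[-10.8,0,8,0,0,0],[-10.8,0,9,0,0,0],[-10.8,0,9,0,0,0],[-10.8,0,9,0,0,0]]

```text
clock: 14.3
ee_pos: [0.6115, -0.085, 0.0511]
tcp_rot: [2.348, 2.085, 0.001]
ft_force: [0.1, 0.3, 0.5]
finger_gap: 0.0853
finger_force: 0.0
```

Emit:
send_rows:
  deltas:
    - [[0,0,0,0,0,0],[0,0,0,0,0,0],[0,0,0,0,0,0],[0,0,0,0,0,0],[0,0,0,0,0,0],[0,0,0,0,0,0],[0,0,0,0,0,0],[0,0,0,0,0,0]]
  fingers: -1
  grip_force: 60

```text
clock: 15.1
ee_pos: [0.6111, -0.0855, 0.051]
tcp_rot: [2.35, 2.085, 0.0]
ft_force: [-2.7, 0.7, 6.1]
finger_gap: 0.0393
finger_force: 62.7
```

Emit:
send_rows:
  deltas:
    - [[0,0,-0.2,0,0,0],[0,0,-0.4,0,0,0],[0,0,-0.6,0,0,0],[0,0,-0.6,0,0,0],[0,0,-0.6,0,0,0],[0,0,-0.6,0,0,0],[0,0,-0.6,0,0,0]]

```text
clock: 15.8
ee_pos: [0.6109, -0.0854, 0.0562]
tcp_rot: [-2.35, -2.085, 0.0]
ft_force: [-0.1, -0.2, -5.7]
finger_gap: 0.0396
finger_force: 61.4
```

```bash
python3 -c "
from h import *
print(delta([.505,-.01,.055],np.degrees(qr[2])))"
```

```text
[6.22, -11.42, 0.12, -0.01, -0.0, 0.01]
```

Tin 4 reads 5.7 N, so it is the full one. I'll lift it out, turn it to the holder's heading plus 90°, and stand it at the free spot.

Emit:
send_rows:
  deltas:
    - [[0,0,-2,0,0,0],[0,0,-5,0,0,0],[0,0,-8,0,0,0],[0,0,-9,0,0,0],[0,0,-9,0,0,0],[1.5,-3,-9,0,0,-7],[3,-6,-9,0,0,-14],[4,-9,-9,0,0,-21],[5.1,-12,-9,0,0,-28],[5.1,-12.8,-9,0,0,-36],[5.1,-12.8,-9,0,0,-44],[5.1,-12.8,-9,0,0,-52]]

```text
clock: 17.0
ee_pos: [0.489, -0.0192, 0.1447]
tcp_rot: [-1.189, -2.905, 0.0]
ft_force: [-0.1, -0.4, -5.5]
finger_gap: 0.0395
finger_force: 64.5
```

Emit:
send_rows:
  deltas:
    - [[0,0,0,0,0,-8],[0,0,0,0,0,-16],[0,0,0,0,0,-21],[0,0,0,0,0,-22.1],[0,0,0,0,0,-22.1],[0,0,0,0,0,-22.1]]

```text
clock: 17.6
ee_pos: [0.4897, -0.0195, 0.1457]
tcp_rot: [-0.622, -3.078, -0.0]
ft_force: [-0.3, -0.2, -5.5]
finger_gap: 0.0396
finger_force: 64.5
```

```bash
python3 -c "
from h import *
print(delta([.49,-.02,.039],np.degrees(qh[2])+90))"
```

```text
[-0.06, -0.04, 10.67, -0.01, -0.06, -0.09]
```

Emit:
send_rows:
  deltas:
    - [[0,0,3,0,0,0],[0,0,6,0,0,0],[0,0,8.5,0,0,0],[0,0,10,0,0,0],[0,0,10.2,0,0,0],[0,0,10.3,0,0,0],[0,0,10.4,0,0,0],[0,0,10.5,0,0,0],[0,0,10.5,0,0,0],[0,0,10.5,0,0,0]]

```text
clock: 18.6
ee_pos: [0.4901, -0.0196, 0.0416]
tcp_rot: [0.619, 3.079, -0.0]
ft_force: [-0.1, -1.1, -5.8]
finger_gap: 0.0394
finger_force: 65.3
```

Emit:
send_rows:
  deltas:
    - [[0,0,0.05,0,0,0],[0,0,0.1,0,0,0],[0,0,0.15,0,0,0],[0,0,0.15,0,0,0],[0,0,0.15,0,0,0]]

```text
clock: 19.1
ee_pos: [0.49, -0.0195, 0.0398]
tcp_rot: [-0.619, -3.08, -0.0]
ft_force: [0.1, 0.4, -4.4]
finger_gap: 0.0392
finger_force: 65.3
```

Emit:
send_rows:
  deltas:
    - [[0,0,0.05,0,0,0],[0,0,0.1,0,0,0],[0,0,0.1,0,0,0],[0,0,0.1,0,0,0]]

```text
clock: 19.5
ee_pos: [0.49, -0.0195, 0.039]
tcp_rot: [0.619, 3.08, -0.0]
ft_force: [-1.6, -0.5, -0.2]
finger_gap: 0.0394
finger_force: 66.1
```

Emit:
send_rows:
  deltas:
    - [[0,0,0,0,0,0],[0,0,0,0,0,0],[0,0,0,0,0,0],[0,0,0,0,0,0],[0,0,0,0,0,0],[0,0,-2,0,0,0],[0,0,-6,0,0,0],[0,0,-8.5,0,0,0],[0,0,-8.5,0,0,0],[0,0,-8.5,0,0,8],[0,0,-8.5,0,0,16],[0,0,-8.5,0,0,24]]
  fingers: 1

```text
clock: 20.7
ee_pos: [0.4896, -0.0194, 0.1229]
tcp_rot: [-1.254, -2.879, 0.0]
ft_force: [0.8, 0.1, -0.6]
finger_gap: 0.0855
finger_force: 0.0
```

Emit:
send_rows:
  deltas:
    - [[0,0,0,0,0,8],[0,0,0,0,0,16],[0,0,0,0,0,24],[0,0,0,0,0,32],[0,0,0,0,0,40],[0,0,0,0,0,48],[0,0,0,0,0,56],[0,0,0,0,0,63],[0,0,0,0,0,66],[0,0,0,0,0,66],[0,0,0,0,0,66]]

```text
clock: 21.8
ee_pos: [0.4898, -0.0195, 0.1233]
tcp_rot: [-2.614, -1.742, 0.001]
ft_force: [-0.9, 0.5, -0.2]
finger_gap: 0.0857
finger_force: 0.0
```

```bash
python3 - <<'E'
from h import *
from station import manip
print(delta([.49,-.0195,.044],np.degrees(qh[2])))
c=manip.capture('scene');cv2.imwrite('pics/s1.png',cv2.resize(c['frame'][100:280,220:480,::-1],None,fx=3,fy=3,interpolation=cv2.INTER_CUBIC))
E
```

```text
[0.01, 0.03, 7.93, -0.05, 0.01, 0.1]
```

View pics/s1.png

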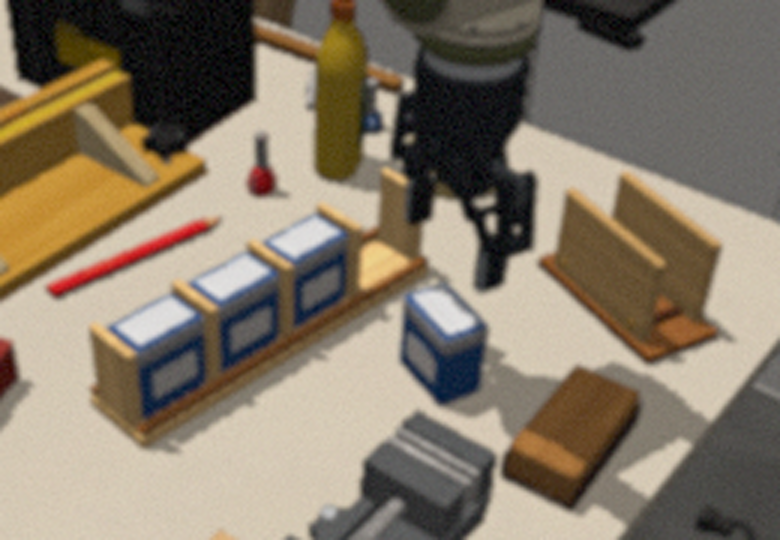

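The tin stands upright at crop (445,345), the other three are still in the rack, and the holder is fully visible at about (635,265). Now I'll grip the tin by its narrow ends and lift.

Emit:
send_rows:
  deltas:
    - [[0,0,3,0,0,0],[0,0,6,0,0,0],[0,0,7.5,0,0,0],[0,0,7.9,0,0,0],[0,0,7.9,0,0,0]]

```text
clock: 22.35
ee_pos: [0.4899, -0.0195, 0.0447]
tcp_rot: [-2.615, -1.74, 0.001]
ft_force: [-0.0, -0.1, -0.1]
finger_gap: 0.0853
finger_force: 0.0
```

Emit:
send_rows:
  deltas:
    - [[0,0,0,0,0,0],[0,0,0,0,0,0],[0,0,0,0,0,0],[0,0,0,0,0,0],[0,0,0,0,0,0],[0,0,0,0,0,0],[0,0,0,0,0,0],[0,0,0,0,0,0]]
  fingers: -1

```text
clock: 23.15
ee_pos: [0.4904, -0.0196, 0.0459]
tcp_rot: [2.615, 1.74, 0.001]
ft_force: [-1.7, 0.6, 6.3]
finger_gap: 0.0617
finger_force: 67.2
```

Emit:
send_rows:
  deltas:
    - [[0,0,-0.5,0,0,0],[0,0,-3,0,0,0],[0,0,-7,0,0,0],[0,0,-10,0,0,0],[0,0,-12,0,0,0],[0,0,-12,0,0,0],[0,0,-12,0,0,0]]

```text
clock: 23.85
ee_pos: [0.4894, -0.0194, 0.164]
tcp_rot: [-2.615, -1.739, 0.001]
ft_force: [-0.0, 0.1, -6.2]
finger_gap: 0.0614
finger_force: 68.5
```

```bash
python3 - <<'E'
from h import *
print(delta([*qh[:2],.165],np.degrees(qh[2])))
E
```

```text
[-19.35, 0.88, -0.1, -0.06, 0.01, 0.01]
```

Emit:
send_rows:
  deltas:
    - [[-3,0,0,0,0,0],[-6,0.2,0,0,0,0],[-8,0.2,0,0,0,0],[-9,0.2,0,0,0,0],[-9,0.2,0,0,0,0],[-9,0.2,0,0,0,0],[-9,0.2,0,0,0,0]]

```text
clock: 24.55
ee_pos: [0.4572, -0.1025, 0.1645]
tcp_rot: [-2.614, -1.741, 0.0]
ft_force: [-0.6, 0.1, -5.2]
finger_gap: 0.0614
finger_force: 68.8
```

```bash
python3 - <<'E'
from station import manip
import cv2,pickle,numpy as np
for n in("scene","top"):
    c=manip.capture(n);pickle.dump(c,open(n+'.pkl','wb'))
s=manip.state();print(s['ee_pos'],s['tcp_rot']);pickle.dump(s,open('s.pkl','wb'))
a=pickle.load(open('top.pkl','rb'))['frame'][170:295,320:440]
b=pickle.load(open('scene.pkl','rb'))['frame'][100:225,330:474]
r=lambda i:cv2.resize(i[:,:,::-1],None,fx=4,fy=4,interpolation=cv2.INTER_CUBIC)
A,B=r(a),r(b)
cv2.imwrite('pics/t2.png',A);cv2.imwrite('pics/s2.png',B);print(A.shape,B.shape)
E
```

```text
[ 0.45719613 -0.10260327  0.16466258] [-2.61467064e+00 -1.74114649e+00 -9.28330826e-06]
(500, 480, 3) (500, 576, 3)
```

View pics/t2.png

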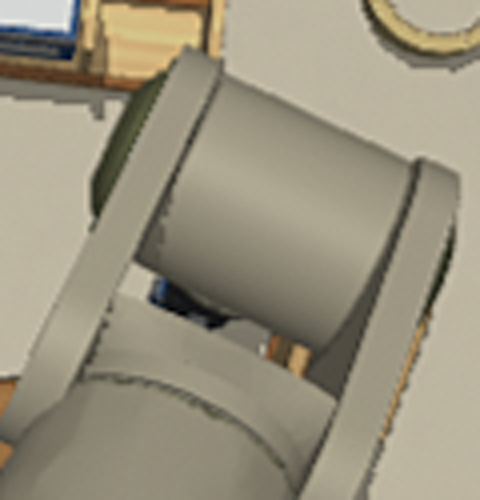

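View pics/s2.png

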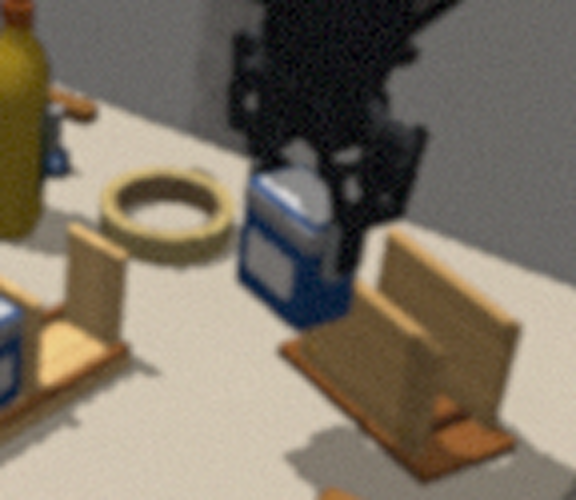

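The top view is blocked by the arm. The scene view shows the tin hanging upright with bottom corners at (241,282), (303,326) and (350,298), and the holder with base corners at (283,347), (427,477) and (515,440). I'll use the held tin's known pose to calibrate the camera offset and refit the holder.

```bash
python3 - <<'E'
from h import *
s=pickle.load(open('s.pkl','rb'));c=C['scene']
s2=lambda a:np.array([330,100])+(np.array(a)+.5)/4-.5
s1=lambda a:np.array([220,100])+(np.array(a)+.5)/3-.5
p=s['ee_pos'];zb=p[2]-.0455
qt=[p[0],p[1],qh[2]]
T=place([(.031,.02,zb),(-.031,.02,zb),(-.031,-.02,zb),(.031,.02,zb+.07)],qt)
d=s2([(241,282),(303,327),(351,299),(250,172)])-proj(T,c);print('tin resid px',d.round(2))
off=d.mean(0)
z=.09
H=[(.075,.0375,.01),(-.075,.0375,0),(-.075,-.0375,.01),(-.06,.0335,z),(-.06,.0235,z),(-.06,-.0235,z),(-.06,-.0335,z),(.06,.0335,z),(.06,-.0235,z)]
px=np.vstack([s2([(283,347),(427,480),(516,438),(421,353),(438,347),(500,331),(518,323)]),s1([(567,193),(618,179)])])
for o in(0,off):
    r=least_squares(lambda q:(proj(place(H,q),c)+o-px).ravel(),qh,loss='soft_l1',f_scale=.7)
    print(r.x,np.degrees(r.x[2]),r.fun.reshape(-1,2).round(1).tolist())
print(qh)
print('1mm px', (proj([p+[.001,0,0]],c)-proj([p],c)),(proj([p+[0,.001,0]],c)-proj([p],c)))
E
```

```text
tin resid px [[ 2.6   1.15]
 [ 2.   -1.86]
 [-0.35 -4.01]
 [ 1.38 -0.34]]
[ 0.42490557 -0.19891175 -0.45255497] -25.929489517739828 [[-1.9, -2.5], [-4.3, 1.7], [-0.9, 0.8], [1.6, -0.0], [0.8, 0.4], [1.5, -0.5], [0.4, 0.5], [-1.5, -2.7], [0.2, -3.1]]
[ 0.4253039  -0.19222905 -0.45241621] -25.921539605770455 [[-1.9, -2.6], [-4.4, 1.8], [-0.8, 0.9], [1.5, 0.0], [0.8, 0.4], [1.6, -0.5], [0.5, 0.4], [-1.6, -2.9], [0.2, -3.3]]
[ 0.42274546 -0.20127416 -0.39711092]
1mm px [[-0.39193884 -0.16040739]] [[-0.23036463  0.18959439]]
```

```bash
python3 - <<'E'
from h import *
s=pickle.load(open('s.pkl','rb'));c=C['scene'];p=s['ee_pos'];zb=p[2]-.0455
im=cv2.resize(c['frame'][145:225,380:470,::-1],None,fx=7,fy=7,interpolation=cv2.INTER_CUBIC)
def box(x0,x1,y0,y1,z0,z1,q,col):
    P=place([(x,y,z) for x in(x0,x1) for y in(y0,y1) for z in(z0,z1)],q)
    u=((proj(P,c)-[380,145]+.5)*7).astype(int)
    for a in range(8):
        for b in(1,2,4):
            if not a&b: cv2.line(im,u[a].tolist(),u[a|b].tolist(),col,1)
box(-.031,.031,-.02,.02,zb,zb+.07,[p[0],p[1],qh[2]],(0,255,255))
box(-.075,.075,-.0375,.0375,0,.01,qh,(0,0,255))
box(-.06,.06,.0235,.0335,.01,.09,qh,(0,255,0))
box(-.06,.06,-.0335,-.0235,.01,.09,qh,(255,0,255))
cv2.imwrite('pics/ov2.png',im)
E
```

```text
(no output)
```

View pics/ov2.png

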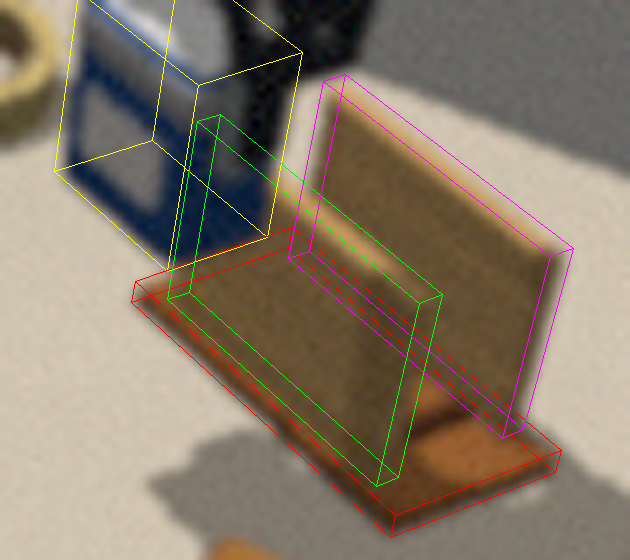

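```bash
cat > e.py <<'E'
from h import *
from scipy.ndimage import map_coordinates
from scipy.optimize import minimize
from itertools import product
def grad(f):
    g=cv2.GaussianBlur(f.astype(np.float32),(0,0),.8); return [cv2.Sobel(g,cv2.CV_32F,1,0,ksize=3)/8,cv2.Sobel(g,cv2.CV_32F,0,1,ksize=3)/8]
def score(edges,c,G):
    t=0
    for a,b in edges:
        u=proj(np.linspace(a,b,40),c);d=u[-1]-u[0];L=np.linalg.norm(d);n=np.array([-d[1],d[0]])/L
        g=sum(n[k]*np.stack([map_coordinates(G[k][:,:,ch],[u[:,1],u[:,0]],order=1) for ch in range(3)]) for k in(0,1))
        # signed gradient is averaged along the edge to suppress noise
        t+=L*np.linalg.norm(g.mean(1))
    return t
def fit(P,E,q0,c,G,rng=(.008,.008,.06),free=(1,1,1)):
    f=lambda q:-score([(X[i],X[j]) for X in[place(P,q)] for i,j in E],c,G)
    best=None
    for o in product(*[np.linspace(-r,r,9) if k else [0] for r,k in zip(rng,free)]):
        q=np.array(q0)+o;v=f(q)
        if best is None or v<best[0]:best=(v,q)
    k=np.array(free,float);sc=np.array([.002,.002,.02])
    r=minimize(lambda w:f(best[1]+w*sc*k),np.zeros(3),method='Nelder-Mead',options={'initial_simplex':np.vstack([np.zeros(3),np.eye(3)])})
    return best[1]+r.x*sc*k,r.fun
z=.09
HP=[(.075,.0375,.01),(-.075,.0375,.01),(-.075,-.0375,.01),(.075,-.0375,.01),
 (.06,.0335,z),(-.06,.0335,z),(.06,.0235,z),(-.06,.0235,z),(.06,-.0235,z),(-.06,-.0235,z),(.06,-.0335,z),(-.06,-.0335,z),
 (-.06,-.0335,.01),(-.075,.0375,0),(-.075,-.0375,0),(.075,.0375,0)]
E
cat > m.py <<'E'
from e import *
from station import manip
s=manip.state();p=s['ee_pos'];zb=p[2]-.0455
f=np.mean([manip.capture('scene')['frame'].astype(float) for _ in range(6)],0);G=grad(f);c=C['scene']
np.save('scene_avg.npy',f)
TP=[(.031,.02,zb),(-.031,.02,zb),(-.031,-.02,zb),(.031,.02,zb+.07),(-.031,.02,zb+.07)]
qt,v=fit(TP,[(0,1),(0,3)],[p[0],p[1],qh[2]],c,G,free=(1,1,0));print('tin in scene minus FK mm',(qt[:2]-p[:2])*1e3,v)
sc=[(5,7),(8,9),(10,11),(11,9),(11,12),(1,13),(13,14),(13,15),(0,1),(1,2)]
q,v=fit(HP,sc,qh,c,G);print('holder scene',q,v)
t=C['top'];G=grad(cv2.imread('pics/top0.png'))
q,v=fit(HP,[(0,1),(1,2),(0,3),(4,5),(6,7),(8,9),(10,11),(4,6),(5,7),(8,10),(9,11)],qh,t,G);print('holder top',q,v)
lid=lambda y:[(.02,y+.031,.082),(.02,y-.031,.082),(-.02,y-.031,.082),(-.02,y+.031,.082)]
P=sum([lid(y) for y in(.114,.038,-.038,-.114)],[])
E=[(4*k+i,4*k+(i+1)%4) for k in range(4) for i in (0,3,1)]
q,v=fit(P,E,qr,t,G,rng=(.006,.006,.02));print('rack top',q,v,qr)
G=grad(cv2.imread('pics/scene0.png'))
PE=[(x,y,.086) for y in(.156,-.156) for x in(-.024,.024)]
q,v=fit(P,E,qr,c,G,rng=(.006,.006,.02));print('rack scene',q,v)
E
python3 m.py
```

```text
tin in scene minus FK mm [-1.84087917 -1.999504  ] -2772.648547408486
holder scene [ 0.42373591 -0.19681858 -0.4043822 ] -8061.189179633231
holder top [ 0.42252901 -0.20098126 -0.40220455] -14497.92811214294
rack top [ 0.61958329  0.03314414 -0.12929781] -12204.78493860798 [ 0.62418446  0.02679292 -0.1194263 ]
rack scene [ 0.62212907  0.02425711 -0.14797215] -5239.875777053632
```

```bash
python3 - <<'E'
from h import *
print(delta([.424,-.1979,.1525],-23.1))
E
```

```text
[-10.01, 0.61, 1.23, 0.0, -0.0, 0.37]
```

Emit:
send_rows:
  deltas:
    - [[-3,0.2,0,0,0,0.4],[-6,0.4,0,0,0,0.4],[-8.5,0.6,0,0,0,0.4],[-10,0.6,0,0,0,0.4],[-10,0.6,0.6,0,0,0.4],[-10,0.6,1.2,0,0,0.4],[-10,0.6,1.2,0,0,0.4],[-10,0.6,1.2,0,0,0.4]]

```text
clock: 25.75
ee_pos: [0.4241, -0.1971, 0.1526]
tcp_rot: [-2.62, -1.732, 0.0]
ft_force: [-0.5, -0.4, -5.3]
finger_gap: 0.0614
finger_force: 68.9
```

```bash
python3 - <<'E'
from e import *
from station import manip
s=manip.state();p=s['ee_pos'];zb=p[2]-.0455;print(p,s['ft_force'])
c=C['scene'];f=np.mean([manip.capture('scene')['frame'].astype(float) for _ in range(4)],0);G=grad(f)
TP=[(.031,.02,zb),(-.031,.02,zb),(-.031,-.02,zb),(.031,.02,zb+.07),(-.031,.02,zb+.07)]
for E in([(0,1),(0,3)],[(0,1),(0,3),(3,4)],[(0,1),(0,3),(1,2)],[(0,1),(0,3),(1,4),(3,4)]):
    qt,v=fit(TP,E,[p[0],p[1],np.radians(-23.1)],c,G,free=(1,1,0));print((qt[:2]-p[:2])*1e3,v)
for E in([(5,7),(8,9),(10,11),(11,9),(11,12),(1,13),(13,14),(13,15),(0,1),(1,2)],[(5,7),(4,5),(6,7),(11,9),(11,12)],[(1,13),(13,14),(13,15),(0,1),(1,2)]):
    q,v=fit(HP,E,[*qh[:2],np.radians(-23.1)],c,G,free=(1,1,0));print('holder scene',q,v)
im=cv2.resize(f[130:225,370:470,::-1].clip(0,255).astype(np.uint8),None,fx=6,fy=6,interpolation=cv2.INTER_CUBIC)
cv2.imwrite('pics/s3.png',im)
E
```

```text
[ 0.42407294 -0.19712591  0.15259942] [-0.48413291 -0.35161937 -5.3460145 ]
[-1.55575822 -1.3939177 ] -1754.7682254298202
[-1.574493   -1.35964287] -2330.564152480277
[-0.3863873  -2.87121278] -2058.4067926598245
[-1.45334577 -1.39580222] -2411.2581698603317
holder scene [ 0.42154811 -0.19320188 -0.40317106] -7986.9719065226145
holder scene [ 0.4241427  -0.19899529 -0.40317106] -3503.2543466062243
holder scene [ 0.41955179 -0.19213524 -0.40317106] -5555.211172316475
```

View pics/s3.png

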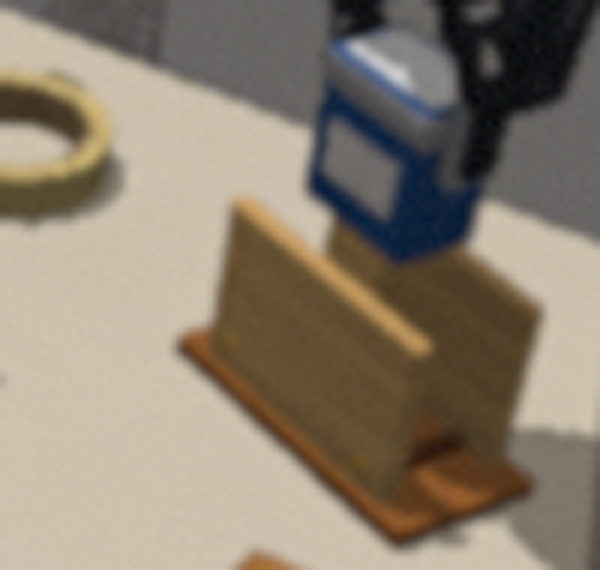

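The cheek tops at (235,203)–(418,357) and (330,220)–(525,315) bracket the tin's bottom corners at (310,188), (400,262) and (470,235). The tin is close to centred, and I'll shift it 1.5 mm toward the top-camera estimate. Then I'll descend gently and watch the force.

Emit:
send_rows:
  deltas:
    - [[-0.15,0.1,0,0,0,0],[-0.15,0.1,0.7,0,0,0],[-0.15,0.1,1.2,0,0,0],[-0.15,0.1,1.4,0,0,0],[-0.15,0.1,1.6,0,0,0],[-0.15,0.1,1.8,0,0,0],[-0.15,0.1,1.9,0,0,0],[-0.15,0.1,1.9,0,0,0],[-0.15,0.1,1.9,0,0,0]]

```text
clock: 26.85
ee_pos: [0.4243, -0.1997, 0.1339]
tcp_rot: [2.622, 1.731, 0.0]
ft_force: [-0.5, 0.0, -5.1]
finger_gap: 0.0613
finger_force: 68.9
```

Emit:
send_rows:
  deltas:
    - [[0,0,0.15,0,0,0],[0,0,0.3,0,0,0],[0,0,0.3,0,0,0],[0,0,0.3,0,0,0]]

```text
clock: 27.25
ee_pos: [0.4242, -0.1996, 0.1307]
tcp_rot: [-2.622, -1.731, 0.0]
ft_force: [0.4, 0.2, -5.4]
finger_gap: 0.0614
finger_force: 68.9
```

Emit:
send_rows:
  deltas:
    - [[0,0,0.1,0,0,0],[0,0,0.2,0,0,0],[0,0,0.3,0,0,0],[0,0,0.3,0,0,0],[0,0,0.3,0,0,0]]

```text
clock: 27.75
ee_pos: [0.4242, -0.1996, 0.1278]
tcp_rot: [-2.622, -1.731, 0.0]
ft_force: [0.2, -0.7, -4.5]
finger_gap: 0.0613
finger_force: 68.9
```

It's inside the slot with no contact. I'll centre it by touching each side gently.

Emit:
send_rows:
  deltas:
    - [[0.1,0,0,0,0,0],[0.2,0,0,0,0,0],[0.2,0,0,0,0,0],[0.2,0,0,0,0,0]]

```text
clock: 28.15
ee_pos: [0.4249, -0.1981, 0.1279]
tcp_rot: [2.621, 1.731, -0.001]
ft_force: [-3.0, -4.0, -5.1]
finger_gap: 0.0613
finger_force: 68.9
```

Emit:
send_rows:
  deltas:
    - [[-0.1,0,0,0,0,0],[-0.2,0,0,0,0,0],[-0.3,0,0,0,0,0],[-0.4,0,0,0,0,0],[-0.4,0,0,0,0,0],[-0.4,0,0,0,0,0]]

```text
clock: 28.75
ee_pos: [0.4235, -0.2014, 0.1278]
tcp_rot: [-2.622, -1.731, -0.0]
ft_force: [-0.6, -0.5, -5.6]
finger_gap: 0.0613
finger_force: 68.9
```

Emit:
send_rows:
  deltas:
    - [[-0.1,0,0,0,0,0],[-0.2,0,0,0,0,0],[-0.3,0,0,0,0,0],[-0.35,0,0,0,0,0],[-0.35,0,0,0,0,0],[-0.35,0,0,0,0,0]]

```text
clock: 29.35
ee_pos: [0.4221, -0.2047, 0.1278]
tcp_rot: [2.622, 1.731, -0.0]
ft_force: [0.1, -0.4, -6.4]
finger_gap: 0.0612
finger_force: 68.9
```

Emit:
send_rows:
  deltas:
    - [[0.2,0,0,0,0,0],[0.35,0,0,0,0,0],[0.35,0,0.8,0,0,0],[0.35,0,1.6,0,0,0],[0.35,0,2.4,0,0,0],[0.35,0,3.2,0,0,0],[0.35,0,4,0,0,0],[0.35,0,4,0,0,0],[0.35,0,4,0,0,0]]

```text
clock: 30.25
ee_pos: [0.4235, -0.2015, 0.0877]
tcp_rot: [-2.622, -1.731, 0.0]
ft_force: [0.7, 0.5, -4.3]
finger_gap: 0.0615
finger_force: 68.8
```

Emit:
send_rows:
  deltas:
    - [[0,0,0.7,0,0,0],[0,0,1.4,0,0,0],[0,0,1.8,0,0,0],[0,0,2.1,0,0,0],[0,0,2.3,0,0,0],[0,0,2.3,0,0,0],[0,0,2.3,0,0,0]]

```text
clock: 30.95
ee_pos: [0.4235, -0.2015, 0.0649]
tcp_rot: [2.622, 1.731, 0.0]
ft_force: [-0.4, 0.3, -4.8]
finger_gap: 0.0612
finger_force: 68.9
```

Emit:
send_rows:
  deltas:
    - [[0,0,0.2,0,0,0],[0,0,0.35,0,0,0],[0,0,0.45,0,0,0],[0,0,0.45,0,0,0],[0,0,0.45,0,0,0]]

```text
clock: 31.45
ee_pos: [0.4235, -0.2015, 0.0603]
tcp_rot: [2.622, 1.731, -0.0]
ft_force: [-0.4, 0.3, -5.2]
finger_gap: 0.0611
finger_force: 68.9
```

Emit:
send_rows:
  deltas:
    - [[0,0,0.1,0,0,0],[0,0,0.2,0,0,0],[0,0,0.3,0,0,0],[0,0,0.35,0,0,0],[0,0,0.35,0,0,0],[0,0,0.35,0,0,0]]

```text
clock: 32.05
ee_pos: [0.4235, -0.2015, 0.0568]
tcp_rot: [-2.622, -1.731, -0.0]
ft_force: [1.0, -0.8, -4.9]
finger_gap: 0.061
finger_force: 68.9
```

It's below the batten tops and between them. Now the last 1–2 mm.

Emit:
send_rows:
  deltas:
    - [[0,0,0.05,0,0,0],[0,0,0.1,0,0,0],[0,0,0.1,0,0,0],[0,0,0.1,0,0,0]]

```text
clock: 32.45
ee_pos: [0.4235, -0.2015, 0.056]
tcp_rot: [2.622, 1.731, 0.0]
ft_force: [-1.2, 0.7, -0.2]
finger_gap: 0.0612
finger_force: 69.3
```

Emit:
send_rows:
  deltas:
    - [[0,0,0.05,0,0,0],[0,0,0.05,0,0,0],[0,0,0.05,0,0,0]]

```text
clock: 32.75
ee_pos: [0.4235, -0.2015, 0.056]
tcp_rot: [2.622, 1.731, -0.0]
ft_force: [-4.4, 3.0, 7.1]
finger_gap: 0.0613
finger_force: 70.5
```

It's standing on the floor. I'll release and retreat straight up.

Emit:
send_rows:
  deltas:
    - [[0,0,-0.05,0,0,0],[0,0,-0.05,0,0,0]]
  grip_force: 20

```text
clock: 32.95
ee_pos: [0.4235, -0.2015, 0.056]
tcp_rot: [2.622, 1.731, 0.0]
ft_force: [-2.6, 1.0, 2.9]
finger_gap: 0.0611
finger_force: 69.7
```

Emit:
send_rows:
  deltas:
    - [[0,0,0,0,0,0],[0,0,0,0,0,0],[0,0,0,0,0,0],[0,0,0,0,0,0],[0,0,0,0,0,0],[0,0,-1,0,0,0],[0,0,-3,0,0,0],[0,0,-6,0,0,0],[0,0,-9,0,0,0],[0,0,-12,0,0,0],[0,0,-15,0,0,0],[0,0,-15,0,0,0]]
  fingers: 1

```text
clock: 34.15
ee_pos: [0.4246, -0.2023, 0.2101]
tcp_rot: [2.616, 1.727, 0.004]
ft_force: [0.3, -0.2, 0.5]
finger_gap: 0.0854
finger_force: 0.0
```

```bash
python3 - <<'E'
from station import manip
import cv2
c=manip.capture('scene');cv2.imwrite('pics/end.png',cv2.resize(c['frame'][100:280,220:480,::-1],None,fx=3,fy=3,interpolation=cv2.INTER_CUBIC))
print(manip.state()['ft_force'])
E
```

```text
[-0.19987267  0.32075038 -0.91579732]
```

View pics/end.png

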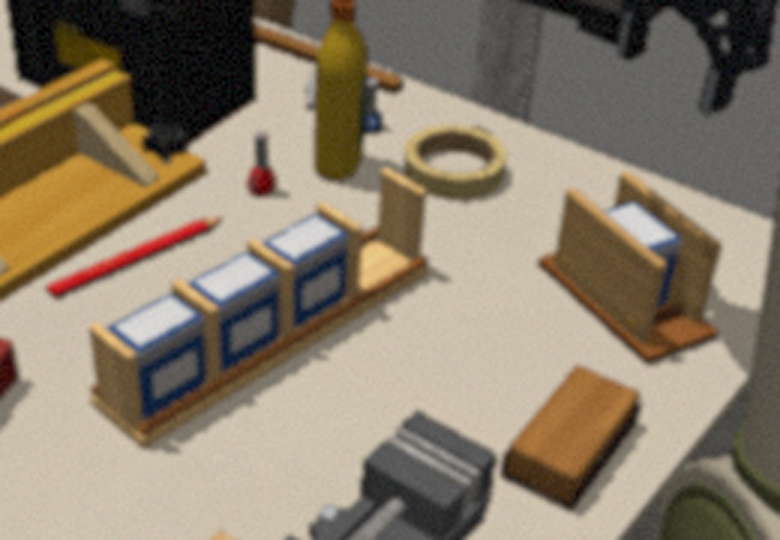

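The tin sits upright in the holder at (645,235) with its lid below the cheek tops. The three empties stand in the rack at (155,340), (235,300) and (310,265), and everything else in view looks undisturbed.

```bash
python3 -c "
from station import manip
print(manip.close_job())"
```

```text
the job is handed in; nothing more can be done
None
```

The full tin was tin_4; it now stands upright between the battens in the holder, the three empty tins are back in the rack, and I handed the job in at about 34 s of the 72 s allowed.

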